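# Wind the film on, then raise the photo light and hold it up

## Task

Get the next photo ready: swing the camera's film advance lever all the way round to its stop and let it spring back. Then squeeze in the button on the side of the telescopic light stick's grip, pull the stick straight up past its first stop to its second, and finish holding it fully extended, because it slides back down if let go. Do not push the other things on the table about.

Things in the scene. Friction and masses are not known exactly. Their poses are not given: they have to be found in the camera images.
- camera: Film camera, fixed on a 100 x 150 x 8 mm steel plate, in the left or right half of the table. Origin: underside of the plate, under the camera's middle; z up, x the way the lens looks (away from the robot), y to the camera's left; yaw within 0.4 rad of the world's. Body 40 (x) x 124 (y) mm, flat top at z = 78; a hump (26 x 40 mm, at x 4, y 6) reaches z = 88.
- lever (a joint): Film advance lever: flat steel lever on the camera's top near its right (-y) end, on a vertical axis. 0 at rest, pointing straight back (camera -x); grows counterclockwise seen from above (the tab first moves to camera -y); stop at 1.4 rad. A spring (0.03 to 0.06 N m, about 1 to 1.5 N at the tab) brings it back to 0 in about half a second when let go.
- lever_tab (a point): Middle of the lever's upright thumb tab: a black round post 8 mm in diameter and 24 mm tall (camera z 80 to 104, this point at 92), 38 mm from the lever's axis. At rest it stands 18 mm behind the camera's back face.
- lever_pivot (a point): Point on the lever's vertical axis at the height of lever_tab: camera x 0, y -40, z 92 mm.
- light_stand: Stand of a telescopic stick with a small photo light: heavy round foot, 110 mm across, fixed to the table, with an upright black outer tube; its collar is 35 mm across, top at z = 95 mm. Origin: centre of the foot's underside; z up. The stick's button is on the -x side, facing the robot at yaw 0; yaw within 0.6 rad of that. It is in the half of the table that the camera is not in.
- stick_grip (a point): Centre of the stick's black grip block, 28 (x, the way to squeeze) x 32 (y) x 50 (z) mm, axes as light_stand; at z = 126 mm while pushed in. On top of the block sits the lamp: 22 (x) x 70 (y) x 22 mm, its top 47 mm above this point. All of it rises together.
- release_face (a point): Middle of the release button's outer face: a grey round button 16 mm across that stands 6 mm out of the -x face of the grip block, level with stick_grip and 20 mm from it; goes in until flush.
- release (a joint): Release button travel in m: 0 out, 0.006 fully in (flush). Spring 2 to 4.4 N. A catch locks the pushed-in stick; it is free with the button in by 4 mm or more, and the button must stay in for the first 20 mm of the pull. Squeezing the block between the fingers, one of them on the button, with 10 N or more presses it; 30 N is safe.
- upper_tube (a joint): Extension in m of the stick's thin upper tube (14 mm across) with grip and lamp: 0 in, 0.06 out at its end, which is the first stop. Springs and weight pull it back in with 2 to 4 N.
- lower_tube (a joint): Extension in m of the stick's thicker lower tube (21 mm across): 0 in, 0.06 out at its end. It comes only after the upper tube is fully out, with 5 to 8 N of pull; its end is the second stop, with the grip 120 mm above where it began. The stick springs back if let go.
- mug: White mug, 80 mm across, 90 mm tall. Bystander; origin under its centre, as for all bystanders.
- remote: Black remote control lying flat, 160 x 45 x 18 mm. Bystander.
- film_can: Film can with a lid, 32 mm across, 50 mm tall, standing between camera and light stick. Bystander.
- lens_cap: Black round lens cap lying flat, 52 mm across, 9 mm thick. Bystander.
- books: Two flat books in a pile, 170 x 120 x 40 mm. Bystander.

How it is judged:
On the way, in this order (a step that is already met when the one before it is completed fails the run):
1. the film lever is swung to its stop (value of joint lever above 1.3 rad), for 0.05 s.
2. the lever is let go and has sprung back (value of joint lever below 0.12 rad and contact force between the fingers and camera below 0.1 N), for 0.1 s.
3. the button is squeezed in while the stick is still pushed in (value of joint release above 0.004 m and value of joint upper_tube below 0.012 m and value of joint lower_tube below 0.008 m and contact force between the fingers and light_stand above 1 N), for 0.1 s.
4. the stick is pulled to its first stop (value of joint upper_tube above 0.053 m and contact force between the fingers and light_stand above 1 N), for 0.05 s.
At the end, for the whole second after the job is handed in: The robot still grips the stick (over 1 N of contact), both tubes are out to within 7 mm of their stops (60 mm each) and still, and the camera's lever is back at rest (below 0.12 rad). Through the run no bystander moved by more than 40 mm or was tipped by more than 0.5 rad (all of step 4 and value of joint lower_tube above 0.053 m and velocity of joint lower_tube between -0.02 and 0.02 m/s and value of joint lever below 0.12 rad); the arm keeps its last pose, push and grip.
It fails at once if a bystander is pushed more than 40 mm from its place or tipped over by more than 0.5 rad (distance of any of mug, remote, film_can, lens_cap, books from where it was at the start of the episode above 0.04 m or angle between any of mug, remote, film_can, lens_cap, books's own z axis and vertical above 0.5 rad).
It also fails if it takes over 61 s, if anything falls off the work surface, if the arm or the gripper's body presses on something with over 40 N, if the wrist force passes 120 N, or if a joint passes its speed limit or range.

## Robot

A 6-joint arm with a two-finger parallel gripper is mounted at the origin on the work surface. World frame = base frame: x ahead of the robot, y to its left, z up, the work surface at z = 0. Lengths are in m, angles in rad, forces in N, time in s.
With the tool pointing down it reaches from about 0.3 to 0.875 m from the base axis. Payload 6.4 kg.
Tool frame: the origin (TCP) lies at the very end of the fingers, on their centre line; the grasp point (between the pads) lies 19 mm behind it; z points along the fingers, y is the line along which they close (so a half turn about z gives the same grasp; the last joint's range is limited). The gripper opens to 85 mm and grips with 20 to 120 N. Pads are 22 mm wide; open, the fingers measure 114 mm over their backs; the gripper's body (76 mm by 85 mm) begins 54 mm behind the grasp point. The pads swing forward as they close: fully open they stand 13 mm farther back than shut.
Start: joints at [0.923, 0.181, 1.607, -0, 1.354, -0.206], TCP at [0.246, 0.52, 0.231] pointing down, gripper open.
Joint ranges: [-2.99, 2.99], [-0.89, 2.07], [0.3, 2.58], [-1.14, 4.28], [0, 2.63], [-3.12, 3.12]. Speed limits (rad/s): [2.57, 2.57, 3.01, 3.14, 3.14, 3.14].

## Interface

Orientations are given as a unit quaternion [w, x, y, z].
In Python, from bench import * gives the robot as it stands. The module is installed in compiled form; this text tells all that it offers.
- The arm moves only by the tool arm_command, never from a script. Its arguments are lists of equal length, an entry for each row: "dp": the shift along the tool's x, y, z in units of 0.25 m (1.0 is 0.25 m), a list of three; "turn": the turn, a rotation vector about the tool's x, y, z in units of 30 degrees (1.0 is 30 degrees), a list of three; "jaw": the opening, from 0 (shut) to 1 (fully open). A call has 1 to 5 rows; each row is the pose to reach, as a shift and turn from the pose commanded when the call began, along the tool's axes at that moment; what a row does not reach only later rows make up. A row lasts 1/8 s, in which the tool goes at most 62.5 mm and 10.7 degrees, less where a joint would pass 70% of its speed; a pose out of reach is approached as far as the arm can. A call with a number of a shift or a turn outside -1 to 1 is refused whole. A call with a gripper value outside its range is refused whole. The fingers move at their own pace and stop on an object; the grip force is fixed at half the most. Time passes only in rows, so rows that repeat a pose let the fingers close. It gives the time, the measured TCP pose, the force, the opening and the grip force at its end, in the units of the state.
- get_obs(): the state, without advancing time (a new reading comes with each control period).
- camera(name): name is "scene" or "top" or "wrist"; returns the picture (480x640x3 uint8, blue, green, red); there is no depth.
- get_calibration(name): a dict with "camera_matrix" (3x3 intrinsics, pixels), "k1" (the pictures are not rectified: a ray, as slopes to the right and down, at radius r is drawn at 1 + k1 r^2 times it, then the intrinsics apply), "R" (3x3) and "t" (3): a world point X has camera coordinates R X + t; the wrist camera has in their place "mount" (4x4, takes a point from camera to tool coordinates, whose origin is the TCP and whose axes are the flange's). Camera axes: x right, y down, z forward; pixel columns grow to the right and rows downward; lengths in m; the calibration is good to about 2 mm. A picture is of the moment at which its call begins: read the wrist's pose just before it. get_calibration takes no time and is no camera call.
- hand_in(): hands the job in; it is judged then, once.
The state is a dict: "time_s": time; "q": joint angles; "dq": joint speeds; "joint_efforts": joint torques, N m; "eef_pos": TCP position; "eef_rot": TCP orientation; "wrist_force": force on the tool from outside, world axes, zero at the start; "torque": the same for the moment, N m; "opening": opening from 0.0 (shut) to 1.0 (fully open); "grasp_force": force on a finger pad.
Only numpy, scipy, OpenCV 4.12 (cv2) and the standard library are available. Lean on these libraries where they do the work, as an engineer would, in place of code of your own. Each camera call takes 0.05 s, during which the arm holds its last target. There are 200 camera calls.

## Working session

There is one attempt and no reset: what is moved stays moved. The work goes in short steps, Python scripts to look and compute and a tool call to move; the robot and the scene stay as the last step left them, time stands still between calls to the robot, and variables do not carry over. Pictures are saved under pics/ and viewed, at most 11 in all, crops included, and the job is handed in when it is done.

Besides the shell and the picture viewer there is one more tool, called as a command line: name --argument value ..., lists and objects as JSON in quotes. arm_command: Moves the arm, as the interface text tells. Its arguments: {"type":"object","properties":{"dp":{"type":"array"},"turn":{"type":"array"},"jaw":{"type":"array"}},"required":["dp","turn","jaw"]}

```bash
mkdir -p pics
cat > h.py <<'E'
from bench import *
import numpy as np, cv2
from scipy.spatial.transform import Rotation as Ro
def ray(name,uv):
    c=get_calibration(name);K=np.array(c["camera_matrix"]);k=c["k1"]
    p=cv2.undistortPoints(np.array([[uv]],float),K,np.array([k,0,0,0.]))[0,0]
    R=np.array(c["R"]);t=np.array(c["t"])
    return -R.T@t, R.T@np.array([p[0],p[1],1.])
def onz(name,uv,z):
    o,d=ray(name,uv); return o+d*(z-o[2])/d[2]
def proj(name,X):
    c=get_calibration(name);K=np.array(c["camera_matrix"])
    R=np.array(c["R"]);t=np.array(c["t"])
    p=R@np.array(X)+t; s=p[:2]/p[2]; s=s*(1+c["k1"]*(s@s)); return (K@[*s,1])[:2]
def tri(a,b):
    (o1,d1),(o2,d2)=ray(*a),ray(*b)
    s=np.linalg.lstsq(np.c_[d1,-d2],o2-o1,rcond=None)[0]
    return (o1+d1*s[0]+o2+d2*s[1])/2, np.linalg.norm(o1+d1*s[0]-o2-d2*s[1])
E
python3 - <<'E'
from h import *
o=get_obs();print(o)
for n in("top","scene"):
    cv2.imwrite(f"pics/{n}0.png",camera(n));c=get_calibration(n);print(n,-np.array(c["R"]).T@c["t"],c["camera_matrix"],c["k1"])
print(get_calibration("wrist"))
E
```

```text
{'time_s': 0.0, 'q': array([ 9.22699870e-01,  1.81559852e-01,  1.60801883e+00, -1.90146601e-05,
        1.35380248e+00, -2.06304777e-01]), 'dq': array([-4.73704836e-04,  5.97351085e-04, -1.37850636e-04, -1.50621535e-03,
       -2.41998580e-05, -5.82856334e-04]), 'joint_efforts': array([-1.71003771e-04, -4.44881094e+01, -3.51334262e+01, -3.60197037e-04,
        8.89750459e-03, -4.19850480e-06]), 'eef_pos': array([0.24549267, 0.51933889, 0.23036835]), 'eef_rot': array([-3.62064796e-04,  2.19101690e-01,  9.75701619e-01, -8.17736257e-04]), 'wrist_force': array([-0.17810661, -0.00647401,  0.41698953]), 'torque': array([-0.04030019,  0.02139427, -0.00693033]), 'grasp_force': 0.0, 'opening': 1.0001880762964368}
top [0.32000197 0.01369108 1.56066425] [[618.00174076   0.         310.09830748]
 [  0.         618.00174076 242.7899882 ]
 [  0.           0.           1.        ]] -0.02196495516792346
scene [ 0.91939732 -0.52284691  0.96500279] [[459.19169597   0.         321.07830802]
 [  0.         459.19169597 243.26152111]
 [  0.           0.           1.        ]] 0.01259647441835291
{'camera_matrix': array([[356.19547023,   0.        , 318.835366  ],
       [  0.        , 356.19547023, 232.49341934],
       [  0.        ,   0.        ,   1.        ]]), 'k1': -0.024100404951152846, 'mount': array([[-1.54444283e-03, -9.54255024e-01, -2.98989907e-01,
         7.63239456e-02],
       [ 9.99998719e-01, -1.34795537e-03, -8.63399271e-04,
        -1.39432415e-03],
       [ 4.20878042e-04, -2.98990857e-01,  9.54255883e-01,
        -1.42542759e-01],
       [ 0.00000000e+00,  0.00000000e+00,  0.00000000e+00,
         1.00000000e+00]])}
```

View pics/top0.png

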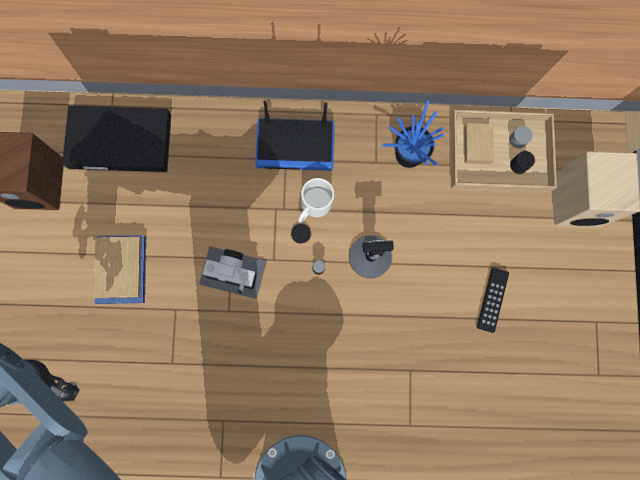

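View pics/scene0.png

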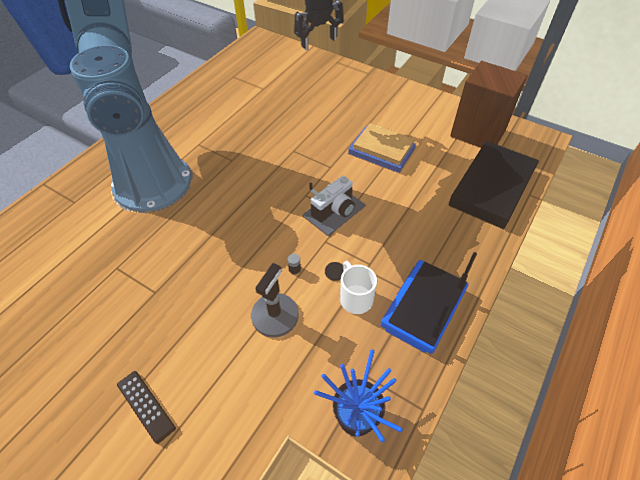

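The top view has the camera at about (232,272), the film can at (319,267), the lens cap at (301,233), the mug at (317,197) and the stand at (371,256). The scene view shows the lever tab near (311,187) and the lamp near (269,279). I'll enlarge both to measure.

Run:
```python
import cv2,numpy as np
t=cv2.imread("pics/top0.png");s=cv2.imread("pics/scene0.png")
r=lambda im,x,y:cv2.resize(im[y:y+75,x:x+100],(400,300),interpolation=cv2.INTER_CUBIC)
cv2.imwrite("pics/z.png",np.vstack([np.hstack([r(t,190,235),r(t,330,215)]),np.hstack([r(s,290,165),r(s,235,260)])]))
```

```text
(no output)
```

View pics/z.png

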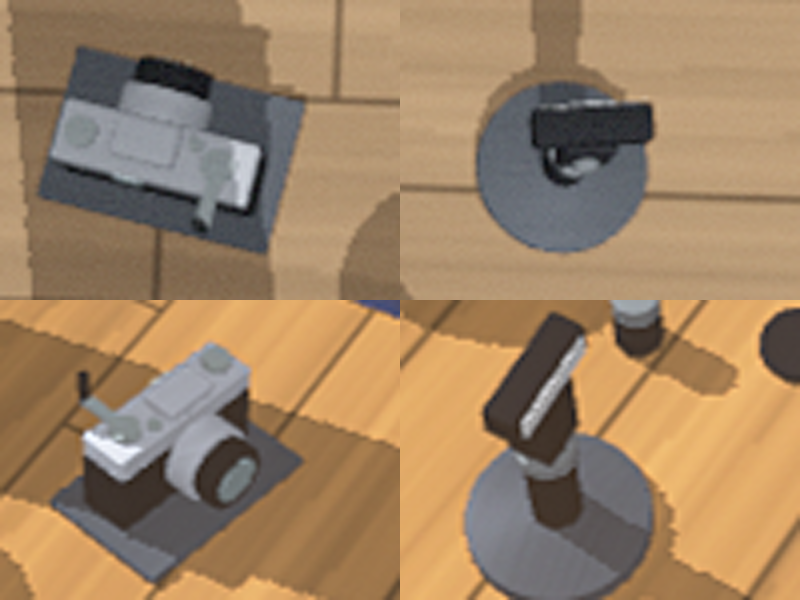

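Run:
```python
from h import *
u=lambda x,y,ox,oy:(ox+x/4,oy+y/4)
C=np.array([onz("top",u(*p,190,235),.008)[:2] for p in[(78,47),(304,98),(267,253),(38,196)]])
c=C.mean(0);print("plate",C,c,[np.linalg.norm(C[i]-C[i-1]) for i in range(4)])
ax=C[0]-C[3]+C[1]-C[2];ay=C[0]-C[1]+C[3]-C[2];print("yaw",np.arctan2(ax[1],ax[0]),np.arctan2(-ay[0],ay[1]))
yaw=np.arctan2(-ay[0],ay[1])
S=np.array([onz("scene",u(*p,290,165),.008)[:2] for p in[(303,160),(157,281),(53,203)]]);print("scene corners",S)
f=lambda x,y,z:np.r_[c+np.array([[np.cos(yaw),-np.sin(yaw)],[np.sin(yaw),np.cos(yaw)]])@[x,y],z]
for n,p in dict(pivot=(0,-.04,.092),tabtop=(-.038,-.04,.104),tabmid=(-.038,-.04,.092)).items():
  X=f(*p);print(n,X,[(proj("top",X)-[190,235])*4,(proj("scene",X)-[290,165])*4+[0,300]])
# stand
s=onz("top",u(162,167,330,215),.01);s2=onz("scene",u(160,217,235,260),.01);print("foot",s,s2)
L=np.array([onz("top",u(*p,330,215),.173)[:2] for p in[(131,105),(252,103),(253,143),(132,147)]])
print("lamp",L,L.mean(0),[np.linalg.norm(L[i]-L[i-1]) for i in range(4)])
Ls=[onz("scene",u(*p,235,260),.173)[:2] for p in[(156,14),(187,34),(118,124),(84,108)]];print(np.array(Ls),np.mean(Ls,0))
for n,v in dict(can=(319,267),cap=(301,233),mug=(317,197)).items():print(n,onz("top",v,.03))
```

```text
plate [[0.56584179 0.24789824]
 [0.53761928 0.10327053]
 [0.43887142 0.12250598]
 [0.47029447 0.26775036]] [0.50315674 0.18535628] [np.float64(0.09758788841257238), np.float64(0.1473556372435225), np.float64(0.10060389645755524), np.float64(0.14860463441938201)]
yaw -0.19852627326012656 -0.20293272597521708
scene corners [[0.56970294 0.2460108 ]
 [0.53980119 0.10331811]
 [0.44505425 0.12241494]]
pivot [0.49509503 0.14617709 0.092     ] [array([221.9356606 , 146.53676125]), array([133.862513  , 426.30482528])]
tabtop [0.4578748  0.15383572 0.104     ] [array([204.34484072, 206.35930167]), array([ 91.11626005, 383.22031887])]
tabmid [0.4578748  0.15383572 0.092     ] [array([206.19852952, 208.32322757]), array([ 91.51062298, 396.1028022 ])]
foot [ 0.55257278 -0.16163849  0.01      ] [ 0.55557824 -0.16109175  0.01      ]
lamp [[ 0.56333387 -0.12505595]
 [ 0.56667223 -0.19429813]
 [ 0.54355005 -0.19500445]
 [ 0.53909865 -0.12596644]] [ 0.5531637  -0.16008124] [np.float64(0.024252322686141716), np.float64(0.06932260413464039), np.float64(0.023132968209662645), np.float64(0.0691813637341247)]
[[ 0.54697012 -0.12843493]
 [ 0.56779097 -0.1300015 ]
 [ 0.56967291 -0.19202826]
 [ 0.549709   -0.19365156]] [ 0.55853575 -0.16102906]
can [ 0.51972922 -0.03088189  0.03      ]
cap [0.60459732 0.01668624 0.03      ]
mug [ 0.69903899 -0.02114779  0.03      ]
```

```bash
cat >> h.py <<'E'
def pose(o=None):
    o=o or get_obs(); q=o["eef_rot"]; return np.array(o["eef_pos"]),Ro.from_quat([q[1],q[2],q[3],q[0]])
def rel(X,xang=None):
    """tool-axis shift (units) and turn (units) to world X with tool down, tool x heading xang deg"""
    p,R=pose(); d=R.inv().apply(np.array(X)-p)/.25
    if xang is None: return d.round(3)
    a=np.radians(xang); Rt=Ro.from_matrix(np.c_[[np.cos(a),np.sin(a),0],[np.sin(a),-np.cos(a),0],[0,0,-1]])
    return d.round(3),((R.inv()*Rt).as_rotvec(degrees=True)/30).round(3)
E
python3 - <<'E'
from h import *
print(tri(("top",(190+203/4,235+216/4)),("scene",(290+83/4,165+84/4))))
print(rel([.44,.185,.22],117.7))
E
```

```text
(array([0.45202973, 0.15429395, 0.09982745]), np.float64(0.001375411140760949))
(array([-1.275, -0.876,  0.043]), array([-0.003,  0.   ,  1.233]))
```

arm_command --dp '[[-0.18, -0.12, 0.01], [-0.36, -0.25, 0.02], [-0.55, -0.38, 0.03], [-0.74, -0.5, 0.04], [-0.9, -0.62, 0.04]]' --turn '[[0, 0, 0.25], [0, 0, 0.5], [0, 0, 0.75], [0, 0, 1], [0, 0, 1]]' --jaw '[0, 0, 0, 0, 0]'

```text
time_s: 0.72
eef_pos: [0.3835, 0.2816, 0.2208]
eef_rot: [-0.0, 0.465, 0.885, -0.0]
wrist_force: [0.7, -0.1, -0.2]
opening: 0.002
grasp_force: 0.0
```

```bash
python3 -c "
from h import *
print(rel([.44,.185,.22],117.7),pose()[0])"
```

```text
(array([-0.447, -0.033,  0.003]), array([-0.001,  0.   ,  0.229])) [0.38346963 0.28161423 0.22084938]
```

arm_command --dp '[[-0.2, -0.02, 0], [-0.4, -0.033, 0], [-0.447, -0.033, 0], [-0.447, -0.033, 0]]' --turn '[[0, 0, 0.115], [0, 0, 0.23], [0, 0, 0.23], [0, 0, 0.23]]' --jaw '[0, 0, 0, 0]'

```text
time_s: 1.23
eef_pos: [0.4397, 0.1867, 0.221]
eef_rot: [-0.0, 0.517, 0.856, -0.0]
wrist_force: [0.7, 0.6, -0.2]
opening: 0.0
grasp_force: 0.0
```

```bash
cat >> h.py <<'E'
def wray(uv,P):
    c=get_calibration("wrist");p=cv2.undistortPoints(np.array([[uv]],float),np.array(c["camera_matrix"]),np.array([c["k1"],0,0,0.]))[0,0]
    M=np.array(c["mount"]);p0,R=P
    return p0+R.apply(M[:3,3]), R.apply(M[:3,:3]@[p[0],p[1],1.])
def wonz(uv,P,z):
    o,d=wray(uv,P); return o+d*(z-o[2])/d[2]
E
python3 - <<'E'
from h import *
o=get_obs();print(o["eef_pos"],o["eef_rot"],o["opening"]);cv2.imwrite("pics/w1.png",camera("wrist"))
E
```

```text
[0.43970923 0.18666026 0.22096368] [-4.63360739e-04  5.17116695e-01  8.55914771e-01 -1.14533665e-04] 0.00046173268605960243
```

View pics/w1.png

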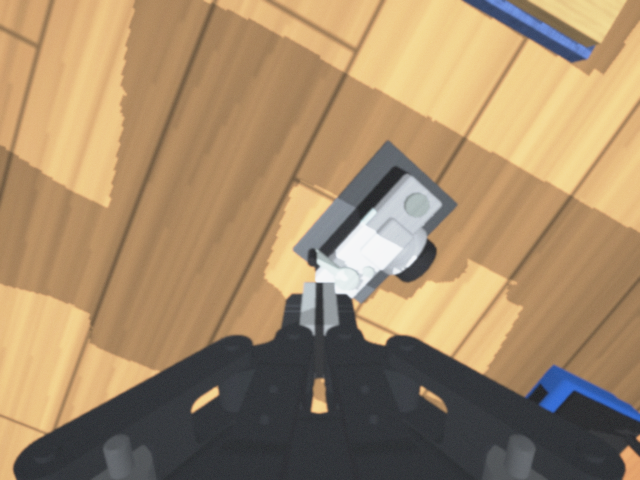

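The wrist view shows the black tab at about (311,258), the lever pivot at about (347,279), and the plate corners at (388,141), (456,206) and (294,248).

Run:
```python
from h import *
P=pose();im=cv2.imread("pics/w1.png")
g=im.max(2)[240:272,300:325]
m=(g<45);ys,xs=np.nonzero(m);print(xs.min()+300,xs.max()+300,ys.min()+240,ys.max()+240,xs.mean()+300,ys.mean()+240,m.sum())
print("tab",wonz((xs.mean()+300,ys.mean()+240),P,.092))
print("top/bot", wonz((xs.mean()+300,ys.min()+243),P,.104),wonz((xs.mean()+300,ys.max()+237),P,.08))
print("pivot",wonz((347,279),P,.082))
C=[wonz(p,P,.008)[:2] for p in[(388,141),(456,206),(294,248)]]
print(C,(C[1]+C[2])/2, np.arctan2(*(C[1]-C[0])[::-1]))
```

```text
314 314 254 254 314.0 254.0 1
tab [0.44758932 0.16021502 0.092     ]
top/bot [0.44678647 0.16212306 0.104     ] [0.44829234 0.15849897 0.08      ]
pivot [0.48510365 0.14956639 0.082     ]
[array([0.47083951, 0.26856815]), array([0.5659642 , 0.24564159]), array([0.43937224, 0.12748286])] [0.50266822 0.18656223] -0.23650533251099187
```

Run:
```python
from h import *
P=pose();im=cv2.imread("pics/w1.png")
print(im.max(2)[244:272,302:324])
cv2.imwrite("pics/w1z.png",cv2.resize(im[230:310,280:380],(800,640),interpolation=cv2.INTER_CUBIC)[:600])
```

```text
[[151 150 149 151 150 148 149 151 151 150 145 147 146 147 148 147 144 148
  142 136 121  99]
 [151 153 149 149 150 150 150 151 150 148 147 147 147 146 148 145 146 143
  137 123  98  76]
 [145 148 150 149 148 150 150 149 145 144 145 146 145 146 147 147 144 139
  126 101  78  64]
 [148 147 151 149 150 149 149 147 139 132 134 134 138 143 147 145 141 129
  104  78  66  60]
 [149 145 151 152 150 153 141 132 120 107  99 105 115 138 148 143 134 110
   87  68  62  60]
 [148 148 149 148 152 145 132 109  90  76  66  73  91 124 156 156 132 103
   76  63  56  58]
 [149 148 147 152 148 137 116  89  68  59  56  54  69 120 163 180 158 118
   88  70  66  65]
 [146 148 150 149 143 129 104  79  60  54  51  45  59  99 152 183 175 146
  118  91  71  65]
 [149 151 149 146 143 126  98  69  59  50  49  50  50  73 121 165 178 164
  146 123  97  77]
 [148 149 146 142 139 119  91  70  57  58  50  53  52  60 102 149 172 176
  171 152 130 104]
 [148 150 147 148 140 120  89  68  57  56  51  53  44  60 101 151 177 184
  182 171 160 138]
 [148 147 145 148 137 116  85  63  58  52  50  49  46  61 100 148 175 185
  1
[... 804 characters left out ...]
7  66  65  69  83 126 177 216
  232 238 239 240]
 [244 244 243 243 241 234 216 172 128 100  88  83  74  70  67  86 124 178
  218 233 238 239]
 [244 244 244 243 242 240 235 219 198 173 161 141 110  82  68  77 104 156
  211 231 236 239]
 [244 243 243 243 242 242 241 238 234 230 223 205 157 109  75  86 125 175
  219 234 238 239]
 [244 243 243 243 243 242 242 241 241 240 238 230 195 135  95 117 168 213
  232 238 240 241]
 [244 243 243 242 242 242 242 241 241 241 240 234 205 147 121 165 212 231
  239 241 242 244]
 [243 243 243 243 242 242 242 242 241 241 240 235 216 170 167 208 231 238
  240 242 244 246]
 [243 243 242 242 242 242 242 241 241 240 240 238 229 207 205 230 238 240
  242 244 246 247]]
```

View pics/w1z.png

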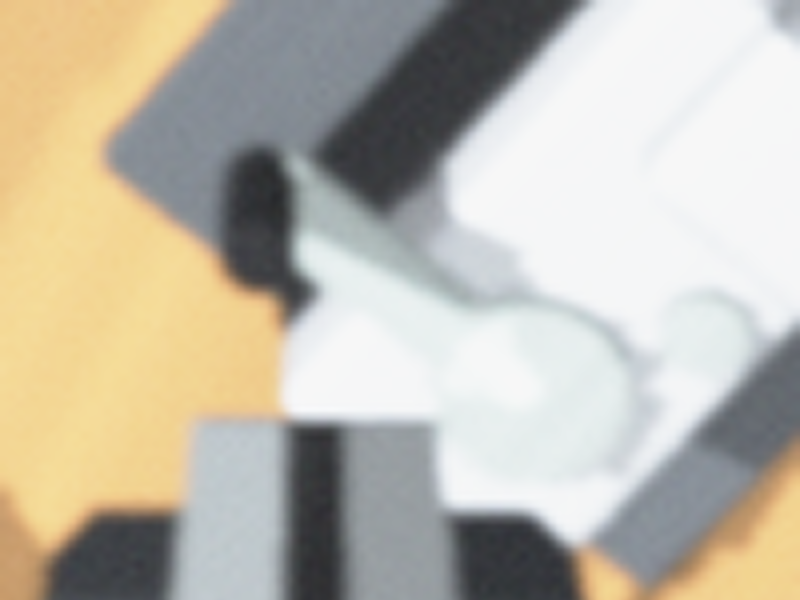

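The enlarged view shows the post with its top centre at about (311.5,261.5), its base at about (312,252.5) and the lever pivot disc at about (347.5,278).

Run:
```python
from h import *
P=pose()
print("tab",wonz((311.5,261.5),P,.104),wonz((312,252.5),P,.08))
print("pivot",wonz((347.5,278),P,.083))
yaw=-.215
p=np.array([.503,.186])+Ro.from_euler('z',yaw).as_matrix()[:2,:2]@[0,-.04];print(p,p+.038*np.array([-np.cos(yaw),-np.sin(yaw)]))
```

```text
tab [0.44679468 0.15785969 0.104     ] [0.44741486 0.15650472 0.08      ]
pivot [0.4847368  0.15095794 0.083     ]
[0.4944661  0.14692094] [0.457341   0.15502815]
```

Run:
```python
from h import *
T=np.array([.4495,.1555]);n=np.array([.465,-.885]);yaw=-.205
F=T-n*.035;print(rel([*F,.14]),rel([*F,.092]))
R2=Ro.from_euler('z',yaw).as_matrix()[:2,:2];p,R=pose()
for th in np.arange(0,1.65,.1):
  d=R2@[.038*(1-np.cos(th)),-.038*np.sin(th)]+n*.020
  print(round(th,2),(R.inv().apply([*d,0])/.25).round(3))
```

```text
[ 0.008 -0.023  0.324] [ 0.008 -0.023  0.516]
0.0 [-0.08 -0.   -0.  ]
0.1 [-0.092 -0.009 -0.   ]
0.2 [-0.105 -0.017 -0.   ]
0.3 [-0.119 -0.023 -0.   ]
0.4 [-0.133 -0.029 -0.   ]
0.5 [-0.148 -0.032 -0.   ]
0.6 [-0.163 -0.034 -0.   ]
0.7 [-0.178 -0.035 -0.   ]
0.8 [-0.193 -0.034 -0.   ]
0.9 [-0.208 -0.032 -0.   ]
1.0 [-0.223 -0.028 -0.   ]
1.1 [-0.237 -0.022 -0.   ]
1.2 [-0.251 -0.016 -0.   ]
1.3 [-0.264 -0.007 -0.   ]
1.4 [-0.276  0.002 -0.   ]
1.5 [-0.287  0.012 -0.   ]
1.6 [-0.297  0.024 -0.   ]
```

arm_command --dp '[[0.008, -0.023, 0.2], [0.008, -0.023, 0.35], [0.008, -0.023, 0.45], [0.008, -0.023, 0.51], [0.008, -0.023, 0.51]]' --turn '[[0, 0, 0], [0, 0, 0], [0, 0, 0], [0, 0, 0], [0, 0, 0]]' --jaw '[0, 0, 0, 0, 0]'

```text
time_s: 1.9
eef_pos: [0.4327, 0.1867, 0.0931]
eef_rot: [-0.001, 0.516, 0.857, -0.001]
wrist_force: [0.8, 0.1, -0.1]
opening: 0.004
grasp_force: 0.0
```

arm_command --dp '[[-0.04, 0, 0], [-0.08, 0, 0], [-0.12, -0.02, 0], [-0.16, -0.034, 0], [-0.19, -0.034, 0]]' --turn '[[0, 0, 0], [0, 0, 0], [0, 0, 0], [0, 0, 0], [0, 0, 0]]' --jaw '[0, 0, 0, 0, 0]'

```text
time_s: 2.52
eef_pos: [0.4488, 0.1391, 0.0941]
eef_rot: [0.0, 0.517, 0.856, 0.0]
wrist_force: [-0.4, 1.1, 1.8]
opening: 0.002
grasp_force: 0.8
```

Run:
```python
from h import *
o=get_obs();print(o["eef_pos"],o["wrist_force"],o["torque"])
w=camera("wrist")
t=camera("top");s=camera("scene")
r=lambda im,x,y,a,b:cv2.resize(im[y:y+b,x:x+a],(400,300),interpolation=cv2.INTER_CUBIC)
cv2.imwrite("pics/a.png",np.vstack([cv2.resize(w[180:380,220:440],(800,300)),np.hstack([r(t,190,235,100,75),r(s,270,145,120,90)])]))
```

```text
[0.44884481 0.13908155 0.09409527] [-0.37479412  1.14443089  1.83122162] [ 0.24063359  0.03952005 -0.07502757]
```

View pics/a.png

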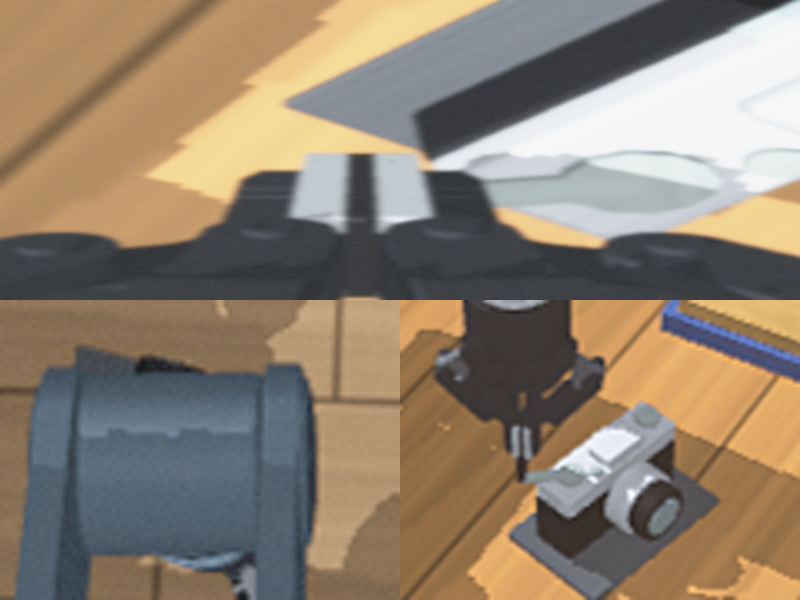

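The wrist and scene views show the fingers pushing the tab, with the lever swung about half way. I'll continue.

arm_command --dp '[[-0.03, 0.006, 0], [-0.06, 0.02, 0], [-0.075, 0.03, 0], [-0.075, 0.03, 0]]' --turn '[[0, 0, 0], [0, 0, 0], [0, 0, 0], [0, 0, 0]]' --jaw '[0, 0, 0, 0]'

```text
time_s: 3.18
eef_pos: [0.4632, 0.1271, 0.0934]
eef_rot: [-0.001, 0.517, 0.856, -0.0]
wrist_force: [-3.1, 2.0, 2.0]
opening: -0.001
grasp_force: 1.9
```

arm_command --dp '[[-0.008, 0.008, 0], [-0.008, 0.008, 0]]' --turn '[[0, 0, 0], [0, 0, 0]]' --jaw '[0, 0]'

```text
time_s: 3.42
eef_pos: [0.4642, 0.1271, 0.0929]
eef_rot: [-0.003, 0.517, 0.856, -0.001]
wrist_force: [-8.1, 5.4, 3.2]
opening: 0.001
grasp_force: 4.6
```

arm_command --dp '[[-0.006, 0.008, 0], [-0.006, 0.008, 0]]' --turn '[[0, 0, 0], [0, 0, 0]]' --jaw '[0, 0]'

```text
time_s: 3.68
eef_pos: [0.4653, 0.1272, 0.0926]
eef_rot: [-0.004, 0.517, 0.856, -0.001]
wrist_force: [-12.3, 7.6, 6.4]
opening: -0.002
grasp_force: 6.3
```

Run:
```python
from h import *
w=camera("wrist");s=camera("scene")
r=lambda im,x,y,a,b:cv2.resize(im[y:y+b,x:x+a],(400,300),interpolation=cv2.INTER_CUBIC)
cv2.imwrite("pics/b.png",np.hstack([r(w,260,200,120,90),r(s,285,155,80,60)]))
```

```text
(no output)
```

View pics/b.png

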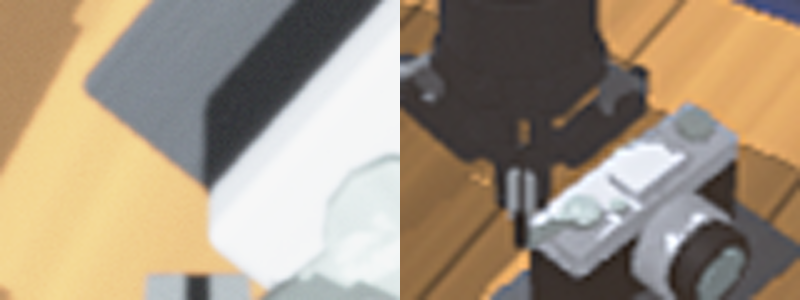

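The scene and wrist views show the lever almost parallel to the body, about 10° short of camera -y. With force building up, that means it is at its stop. I'll lift off so it springs back.

arm_command --dp '[[0.02, -0.02, -0.01], [0.02, -0.02, -0.2], [0.02, -0.02, -0.4], [0.02, -0.02, -0.6], [0.02, -0.02, -0.72]]' --turn '[[0, 0, 0], [0, 0, 0], [0, 0, 0], [0, 0, 0], [0, 0, 0]]' --jaw '[0, 0, 0, 0.5, 1]'

```text
time_s: 4.4
eef_pos: [0.4638, 0.1274, 0.2773]
eef_rot: [0.003, 0.517, 0.856, 0.001]
wrist_force: [0.3, -0.5, -0.5]
opening: 0.426
grasp_force: 0.0
```

Run:
```python
from h import *
print(pose()[0],get_obs()["q"])
w=camera("wrist");cv2.imwrite("pics/c.png",w)
for a in(3,-177,93):print(a,rel([.51,-.161,.30],a))
```

```text
[0.46377695 0.12744473 0.2772899 ] [ 2.12810536e-02 -7.69861365e-02  1.78308084e+00 -8.01458143e-04
  1.42978896e+00 -4.63502345e-01]
3 (array([-1.105, -0.379, -0.074]), array([ 0.022, -0.011,  3.826]))
-177 (array([-1.105, -0.379, -0.074]), array([ 0.01 ,  0.019, -2.174]))
93 (array([-1.105, -0.379, -0.074]), array([0.019, 0.006, 0.826]))
```

View pics/c.png

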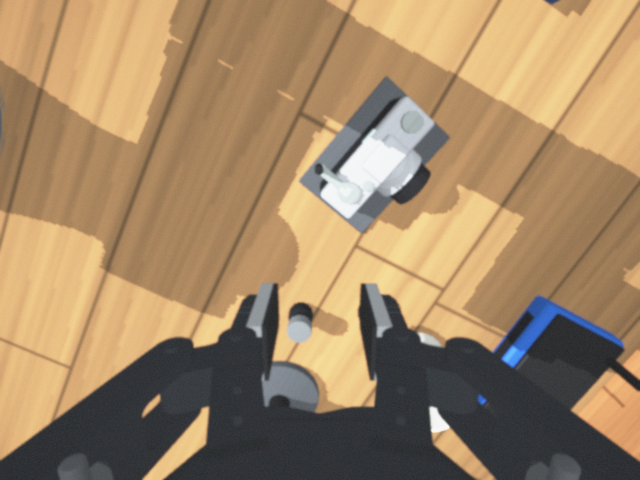

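The wrist view shows the lever back at rest, with the tab at (318,170) behind the body. The can is at (300,322) and the foot at (290,390). I'll move over the stick.

arm_command --dp '[[-0.2, -0.04, 0], [-0.42, -0.08, 0], [-0.64, -0.12, 0], [-0.86, -0.16, 0], [-1, -0.2, 0]]' --turn '[[0, 0, 0.25], [0, 0, 0.5], [0, 0, 0.75], [0.02, 0.006, 0.826], [0.02, 0.006, 0.826]]' --jaw '[1, 1, 1, 1, 1]'

```text
time_s: 5.08
eef_pos: [0.5353, -0.1199, 0.2737]
eef_rot: [-0.003, 0.689, 0.725, -0.004]
wrist_force: [0.8, 0.7, 0.4]
opening: 1.003
grasp_force: 0.0
```

```bash
python3 -c "
from h import *
print(rel([.555,-.161,.28],93),pose()[0])"
```

```text
(array([-0.168,  0.07 , -0.026]), array([-0.019,  0.001, -0.004])) [ 0.53532553 -0.11987739  0.27371881]
```

arm_command --dp '[[-0.15, 0.07, -0.02], [-0.168, 0.07, -0.026], [-0.168, 0.07, -0.026]]' --turn '[[-0.019, 0, 0], [-0.019, 0, 0], [-0.019, 0, 0]]' --jaw '[1, 1, 1]'

```text
time_s: 5.45
eef_pos: [0.5541, -0.1579, 0.2799]
eef_rot: [-0.001, 0.689, 0.725, -0.0]
wrist_force: [-0.8, 0.0, -0.1]
opening: 1.0
grasp_force: 0.0
```

Run:
```python
from h import *
print(pose()[0],get_obs()["eef_rot"]);cv2.imwrite("pics/d.png",camera("wrist"))
```

```text
[ 0.55411386 -0.15790385  0.27988126] [-6.49598768e-04  6.88563758e-01  7.25175508e-01 -1.08197425e-04]
```

View pics/d.png

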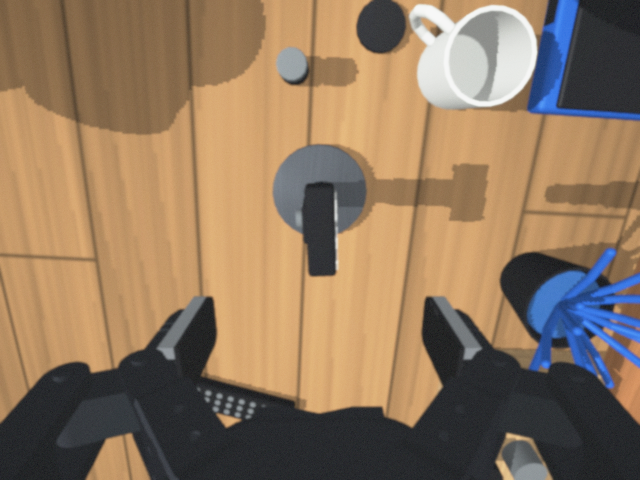

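The wrist view shows the foot circle at about (320,190), the lamp spanning about (305–336, 183–275), and the grey button just visible on its left at (300,217), the robot side.

Run:
```python
from h import *
P=pose();im=cv2.imread("pics/d.png");g=im.max(2)
for r in range(184,282,8):
    m=np.nonzero(g[r,290:350]<50)[0]+290;print(r,m.min() if len(m) else 0,m.max() if len(m) else 0,len(m))
L=[];Rr=[]
for r in range(240,269,4):
    m=np.nonzero(g[r,290:350]<50)[0]+290;L.append(wonz((m.min(),r),P,.173)[:2]);Rr.append(wonz((m.max(),r),P,.173)[:2])
L,Rr=np.array(L),np.array(Rr)
for E in(L,Rr):print(np.polyfit(E[:,1],E[:,0],1)); print(E.mean(0))
print("end",wonz((322,275),P,.173),"foot",wonz((320,190),P,.01),"btn",wonz((299,217),P,.126),"mid",((L+Rr)/2).mean(0))
```

```text
184 309 331 23
192 332 332 1
200 322 322 1
208 0 0 0
216 327 332 2
224 331 332 2
232 332 333 2
240 318 324 2
248 332 333 2
256 333 333 1
264 325 333 3
272 316 318 2
280 0 0 0
[0.04905812 0.56906216]
[ 0.56039043 -0.1767643 ]
[-0.11085204  0.54296437]
[ 0.5625467  -0.17665282]
end [ 0.55739065 -0.19398359  0.173     ] foot [ 0.55429672 -0.15901306  0.01      ] btn [ 0.53616566 -0.16180657  0.126     ] mid [ 0.56146857 -0.17670856]
```

Run:
```python
from h import *
P=pose();im=cv2.imread("pics/d.png");g=im.max(2)
m=(g<90).astype(np.uint8);m[:, :285]=0;m[:,350:]=0;m[:202]=0;m[285:]=0
c=max(cv2.findContours(m,0,1)[0],key=cv2.contourArea)[:,0].astype(float);print(c.min(0),c.max(0))
A=np.array([wonz(p,P,.173)[:2] for p in c],np.float32)
(cx,w,a)=cv2.minAreaRect(A*1000);print(cx,w,a)
for r in (210,225,240,255,268):
    k=np.nonzero(m[r])[0];x0,x1=wonz((k.min(),r),P,.173),wonz((k.max()+1,r),P,.173);print(r,k.min(),k.max(),x0[:2],x1[:2])
```

```text
[301. 202.] [334. 275.]
(553.216796875, -165.55078125) (23.5449161529541, 57.0659065246582) 4.865006923675537
210 301 333 [ 0.53956068 -0.14392058] [ 0.56327728 -0.14269848]
225 303 334 [ 0.54142464 -0.15507663] [ 0.56472092 -0.15387427]
240 304 333 [ 0.54259893 -0.16656469] [ 0.56472844 -0.16542098]
255 308 334 [ 0.54604713 -0.17824637] [ 0.56623236 -0.17720214]
268 309 334 [ 0.54724508 -0.18872742] [ 0.56691441 -0.18770901]
```

```bash
python3 -c "
from h import *
print(rel([.555,-.160,.108],94))"
```

```text
(array([-0.012,  0.004,  0.687]), array([-0.002, -0.002, -0.033]))
```

arm_command --dp '[[-0.012, 0.004, 0.2], [-0.012, 0.004, 0.4], [-0.012, 0.004, 0.55], [-0.012, 0.004, 0.65], [-0.012, 0.004, 0.687]]' --turn '[[0, 0, -0.033], [0, 0, -0.033], [0, 0, -0.033], [0, 0, -0.033], [0, 0, -0.033]]' --jaw '[1, 1, 1, 1, 1]'

```text
time_s: 6.12
eef_pos: [0.5541, -0.1587, 0.1067]
eef_rot: [-0.002, 0.681, 0.732, -0.0]
wrist_force: [-0.4, 0.3, 0.4]
opening: 1.002
grasp_force: 0.0
```

arm_command --dp '[[0, 0, 0], [0, 0, 0], [0, 0, 0]]' --turn '[[0, 0, 0], [0, 0, 0], [0, 0, 0]]' --jaw '[0.6, 0.5, 0.5]'

```text
time_s: 6.5
eef_pos: [0.5558, -0.1608, 0.1097]
eef_rot: [0.0, 0.682, 0.731, 0.0]
wrist_force: [-1.0, -0.3, 0.8]
opening: 0.501
grasp_force: 0.7
```

Run:
```python
from h import *
print(get_obs());w=camera("wrist");s=camera("scene")
cv2.imwrite("pics/e.png",np.hstack([cv2.resize(w,(400,300)),cv2.resize(s[205:325,195:355],(400,300))]))
```

```text
{'time_s': 6.5, 'q': array([-4.86717003e-01,  3.24572150e-01,  1.69475487e+00, -6.27962501e-05,
        1.12175097e+00, -5.56733989e-01]), 'dq': array([-0.00413952,  0.00148175,  0.00618337, -0.00307443,  0.00099343,
        0.00189846]), 'joint_efforts': array([ 5.02535552e-01, -4.69171071e+01, -3.13860762e+01,  3.31205539e-01,
       -5.44697586e-01,  1.43167490e-02]), 'eef_pos': array([ 0.55575045, -0.16083455,  0.10966881]), 'eef_rot': array([2.55813830e-04, 6.81913839e-01, 7.31432464e-01, 3.97574196e-05]), 'wrist_force': array([-0.99339588, -0.2533614 ,  0.83740295]), 'torque': array([-0.00836879,  0.23268927,  0.03559407]), 'grasp_force': 0.7028283923864365, 'opening': 0.5005426379971296}
```

View pics/e.png

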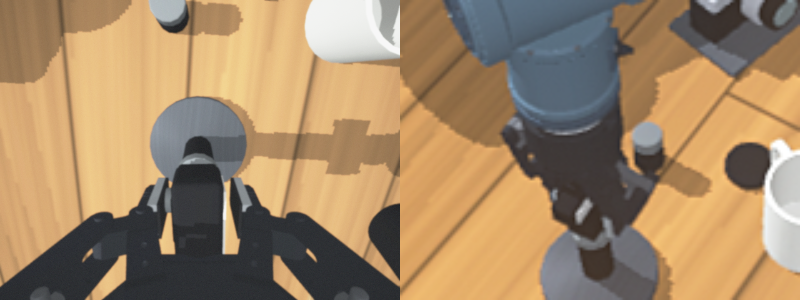

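The left (robot-side) finger is just at the button, the lamp is centred between the fingers and the gripper body is clear. I'll squeeze.

arm_command --dp '[[0, 0, 0], [0, 0, 0], [0, 0, 0], [0, 0, 0], [0, 0, 0]]' --turn '[[0, 0, 0], [0, 0, 0], [0, 0, 0], [0, 0, 0], [0, 0, 0]]' --jaw '[0.35, 0.2, 0, 0, 0]'

```text
time_s: 7.22
eef_pos: [0.5546, -0.1608, 0.1087]
eef_rot: [-0.001, 0.682, 0.732, -0.001]
wrist_force: [-4.4, -0.0, 6.3]
opening: 0.319
grasp_force: 58.4
```

arm_command --dp '[[0, 0, -0.04], [0, 0, -0.09], [0, 0, -0.14], [0, 0, -0.19], [0, 0, -0.23]]' --turn '[[0, 0, 0], [0, 0, 0], [0, 0, 0], [0, 0, 0], [0, 0, 0]]' --jaw '[0, 0, 0, 0, 0]'

```text
time_s: 7.85
eef_pos: [0.5548, -0.1605, 0.1666]
eef_rot: [-0.001, 0.682, 0.731, -0.0]
wrist_force: [-4.7, -1.8, -2.4]
opening: 0.319
grasp_force: 59.1
```

arm_command --dp '[[0, 0, -0.05], [0, 0, -0.1], [0, 0, -0.15], [0, 0, -0.2], [0, 0, -0.23]]' --turn '[[0, 0, 0], [0, 0, 0], [0, 0, 0], [0, 0, 0], [0, 0, 0]]' --jaw '[0, 0, 0, 0, 0]'

```text
time_s: 8.48
eef_pos: [0.5549, -0.1605, 0.224]
eef_rot: [-0.001, 0.682, 0.731, -0.0]
wrist_force: [-5.2, -3.2, -8.0]
opening: 0.322
grasp_force: 59.1
```

arm_command --dp '[[0, 0, -0.01], [0, 0, -0.02], [0, 0, -0.02]]' --turn '[[0, 0, 0], [0, 0, 0], [0, 0, 0]]' --jaw '[0, 0, 0]'

```text
time_s: 8.85
eef_pos: [0.5549, -0.1605, 0.2286]
eef_rot: [-0.001, 0.682, 0.731, -0.0]
wrist_force: [-5.7, -2.6, -5.7]
opening: 0.316
grasp_force: 59.1
```

arm_command --dp '[[0, 0, -0.008], [0, 0, -0.008], [0, 0, -0.008]]' --turn '[[0, 0, 0], [0, 0, 0], [0, 0, 0]]' --jaw '[0, 0, 0]'

```text
time_s: 9.22
eef_pos: [0.5548, -0.1604, 0.2294]
eef_rot: [-0.002, 0.682, 0.731, -0.0]
wrist_force: [-2.9, -2.5, -14.9]
opening: 0.319
grasp_force: 60.1
```

Run:
```python
from h import *
w=camera("wrist");s=camera("scene")
cv2.imwrite("pics/f.png",np.hstack([cv2.resize(w,(400,300)),cv2.resize(s[185:335,185:385],(400,300))]))
o=get_obs();print(o["eef_pos"],o["wrist_force"],o["grasp_force"])
```

```text
[ 0.55477058 -0.16040404  0.22936425] [ -3.29957369  -3.34685024 -16.14773679] 59.99348893761635
```

View pics/f.png

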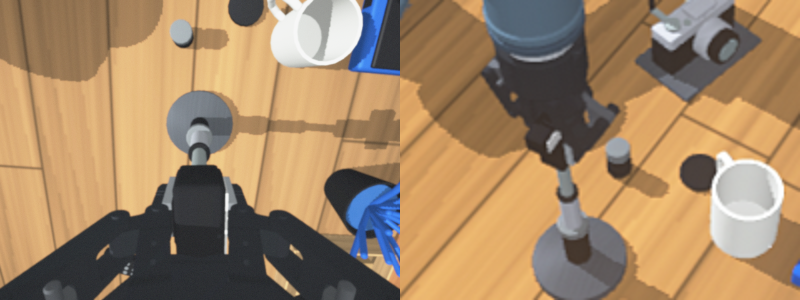

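Both tubes are out against the second stop (force rising to 15 N), the stick is held firmly, and the lever is at rest.

```bash
python3 -c "
from bench import *
print(hand_in())"
```

```text
the job is handed in; nothing more can be done
None
```

I swung the film lever to its stop and it sprang back. The light stick is held fully extended at its second stop, no bystander was touched, and I've handed the job in; the hand-in returned no verdict.

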